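# Turn a specimen block over the step and stand it under the microscope

## Task

The grey resin specimen block is lying on its side on the table. Lay it on the deck of the aluminium turning step with its white window facing away from the edge and let go, tumble it over the edge so that it lands standing on its plain end on the rubber pad below, window up, then take it again from above and gently stand it, window up, in the middle of the black stage disc of the microscope. Do not disturb the other things on the table.

Things in the scene. Friction and masses are not known exactly. Their poses are not given: they have to be found in the camera images.
- block_center (a point): Centre of the loose grey resin block: 90 mm long (its x axis), 50 mm wide (y), 65 mm high as it starts lying on the table (z up); 0.25 to 0.5 kg. Its +x end has a round white window 32 mm across and a thin steel band behind it; the -x end is plain. Grip it across the 50 mm width, lying or standing. Standing window up, x points up and the centre is 45 mm above its support.
- step_nose (a point): Middle of the upper front edge of the turning step, a fixed aluminium block with a vertical face. x points level out over the landing pad, z up. The flat deck, 64 mm above the table, 130 mm wide (y), runs 115 mm back from the edge (to -x), no walls. A block lying along x on it, pushed slowly, tips when its centre passes the edge and drops to stand on its leading end on the pad.
- landing (a point): On the black rubber landing pad in front of the step, 50 mm from the step's face. The pad is flat, its top 6 mm above the table (58 mm below the deck), 130 mm wide, and reaches 120 mm from the face; it is open on three sides. The tumbled block ends up standing somewhere on it, near the face. Axes as for the step's edge.
- stage (a point): Centre of the top of the round black stage disc, 110 mm across, 34 mm above the table, on the fixed cream microscope base (200 mm wide, 30 mm high). Its x axis points level to the black pillar 235 mm from the disc's centre; the head is swung aside beyond it, so the space above the disc is free.
- dish: Bystander: open glass dish 60 mm across, 14 mm high, on the microscope base. Leave alone.
- puck: Bystander: grey resin puck, 60 mm across, 28 mm high, origin under its centre. Leave alone.
- jar: Bystander: amber glass jar 64 mm across, 100 mm high. Leave alone.
- coral: Bystander: white branching coral, about 120 mm high, on a round wooden foot 70 mm across. Leave alone.
- beaker: Bystander: clear beaker 68 mm across, 80 mm high. Leave alone.
- washbottle: Bystander: white bottle with red cap 60 mm across, 150 mm high. Leave alone.
There are look-alikes about, which are no part of the job. What is shaped like the part that bears block_center but pink or purple is not meant.

How it is judged:
By the outcome, as a careful person would: the job done as asked, in the order asked, and still so for the second after the job is handed in, with the robot touching nothing.
It also fails if it takes over 61 s, if anything falls off the work surface, if the arm or the gripper's body presses on something with over 40 N, if the wrist force passes 120 N, or if a joint passes its speed limit or range.

## Robot

A 6-joint arm with a two-finger parallel gripper is mounted at the origin on the work surface. World frame = base frame: x ahead of the robot, y to its left, z up, the work surface at z = 0. Lengths are in m, angles in rad, forces in N, time in s.
With the tool pointing down it reaches from about 0.375 to 0.975 m from the base axis. Payload 3.8 kg.
Tool frame: the origin (TCP) lies between the finger pads; the fingertips stand 11 mm ahead of it and the grasp point (between the pads) lies 8 mm behind it; x points along the fingers, z is the direction in which the jaws open and shut, and the axes are right-handed (so a half turn about x gives the same grasp; the last joint's range is limited). The gripper opens to 85 mm and grips with 20 to 120 N. Pads are 22 mm wide; open, the fingers measure 114 mm over their backs; the gripper's body (76 mm by 85 mm) begins 54 mm behind the grasp point. The pads swing forward as they close: fully open they stand 13 mm farther back than shut.
Start: joints at [-1.357, 0.264, 1.604, -0, 1.274, -0.037], TCP at [0.168, -0.654, 0.242] pointing down, gripper open.
Joint ranges: [-2.63, 2.63], [-0.94, 2.18], [0.31, 2.57], [-1.31, 4.45], [0, 2.66], [-2.55, 2.55]. Speed limits (rad/s): [2.57, 2.57, 3.14, 3.14, 3.14, 3.14].

## Interface

Orientations are given as a rotation vector (axis times angle).
In Python, from workcell import bot gives the robot as it stands.
- The arm moves only by the tool step_arm, never from a script. Its argument "targets" is one flat list of numbers, 7 for each row, row after row: the shift along the tool's x, y, z in m, then the turn, a rotation vector about the tool's x, y, z in degrees, then the closure in counts, from 0 (fully open) to 255 (shut). A call has 1 to 20 rows; each row is the pose to reach, as a shift and turn from the pose commanded when the call began, along the tool's axes at that moment; what a row does not reach only later rows make up. A row lasts 1/8 s, in which the tool goes at most 62.5 mm and 10.7 degrees, less where a joint would pass 70% of its speed; a pose out of reach is approached as far as the arm can. A call with a gripper value outside its range is refused whole. The fingers move at their own pace and stop on an object; "squeeze" is the grip in N (left out, the last holds). Time passes only in rows, so rows that repeat a pose let the fingers close. It gives the time, the measured TCP pose, the force and the opening at its end, in the units of the state.
- bot.read_state(): the state, without advancing time (a new reading comes with each control period).
- bot.read_camera(name): name is "side" or "top" or "wrist"; returns a dict with "frame" (480x640x3 uint8, red, green, blue), "depth" (480x640 float32, m along the optical axis (not along the pixel's ray), 0 where there is no reading), "fx", "fy", "cx", "cy" (pixels), "k1" (the pictures are not rectified: a ray, as slopes to the right and down, at radius r is drawn at 1 + k1 r^2 times it, then the intrinsics apply), "rvec" (rotation vector, rad) and "tvec" (3), from world to camera coordinates, as OpenCV has them. Camera axes: x right, y down, z forward; pixel columns grow to the right and rows downward; lengths in m; the calibration is good to about 2 mm. A picture is of the moment at which its call begins.
- bot.finish_job(): hands the job in, once; it reports no verdict.
The state is a dict: "time": time; "q": joint angles; "joint_vel": joint speeds; "joint_torque": joint torques, N m; "tool_pos": TCP position; "tcp_rot": TCP orientation; "wrist_force": force on the tool from outside, world axes, zero at the start; "torque": the same for the moment, N m; "width": opening from 0.0 (shut) to 1.0 (fully open).
Only numpy, scipy, OpenCV 4.12 (cv2) and the standard library are available. Lean on these libraries where they do the work, as an engineer would, in place of code of your own. Each camera call takes 0.05 s, during which the arm holds its last target.

## Working session

There is one attempt and no reset: what is moved stays moved. The work goes in short steps, Python scripts to look and compute and a tool call to move; the robot and the scene stay as the last step left them, time stands still between calls to the robot, and variables do not carry over. Pictures are saved under pics/ and viewed, and the job is handed in when it is done.

Besides the shell and the picture viewer there is one more tool, called after ">>>" by a JSON object that holds its "name" and its "arguments", one argument or row to a line. step_arm: Moves the arm, as the interface text tells. Its arguments: {"type":"object","properties":{"targets":{"type":"array","items":{"type":"number"}},"squeeze":{"type":"number"}},"required":["targets"]}

```bash
ls; mkdir -p pics; python3 - <<'E'
from workcell import bot
import cv2,pickle
print(bot.read_state())
for n in ("side","top","wrist"):
    d=bot.read_camera(n); pickle.dump(d,open(f"/tmp/{n}0.pkl","wb"))
    cv2.imwrite(f"pics/{n}0.png",d["frame"][:,:,::-1])
    print(n,d["fx"],d["fy"],d["cx"],d["cy"],d["k1"],d["rvec"],d["tvec"])
E
```

```text
pics
{'time': 0.0, 'q': array([-1.35690834e+00,  2.64770343e-01,  1.60540438e+00, -2.49525224e-05,
        1.27367675e+00, -3.69057691e-02]), 'joint_vel': array([-0.00011002,  0.0007149 , -0.00066589,  0.00176153,  0.00115477,
        0.00026885]), 'joint_torque': array([ 2.28880701e-03, -5.15109229e+01, -3.67315578e+01,  3.37048441e-04,
        1.30540301e-02, -9.58843032e-07]), 'tool_pos': array([ 0.16735167, -0.65318801,  0.240934  ]), 'tcp_rot': array([ 1.02393876,  1.31925586, -1.02155081]), 'wrist_force': array([0.58361106, 0.09084443, 0.7436188 ]), 'torque': array([-0.00894821,  0.00327934,  0.03639775]), 'width': 0.9984938600988388}
side 484.8356724414022 484.8356724414022 316.4832256263869 245.44381295604086 -0.011645979509693748 [ 0.709197    2.48042353 -1.32787306] [ 0.39903627 -0.10717246  1.45833228]
top 540.014118579724 540.014118579724 313.3929857702637 236.52992416435475 -0.08555361509255802 [ 2.16766899 -2.13353657  0.18996765] [0.05382968 0.52242959 1.26806444]
wrist 367.89660830157106 367.89660830157106 323.97678464413826 245.44594048039787 -0.05707957573541644 [-2.28118926  1.76875823  0.27840116] [-0.67454676 -0.04027349  0.38068961]
```

View pics/side0.png

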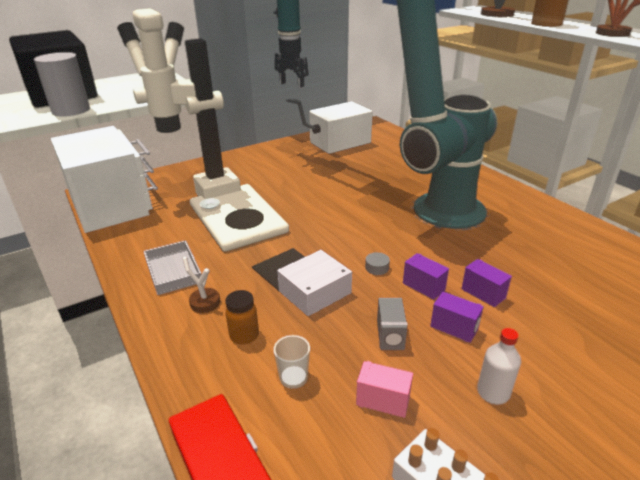

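View pics/top0.png

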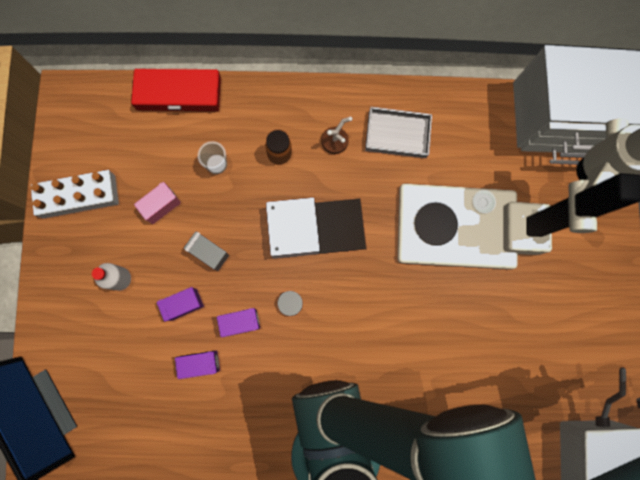

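View pics/wrist0.png

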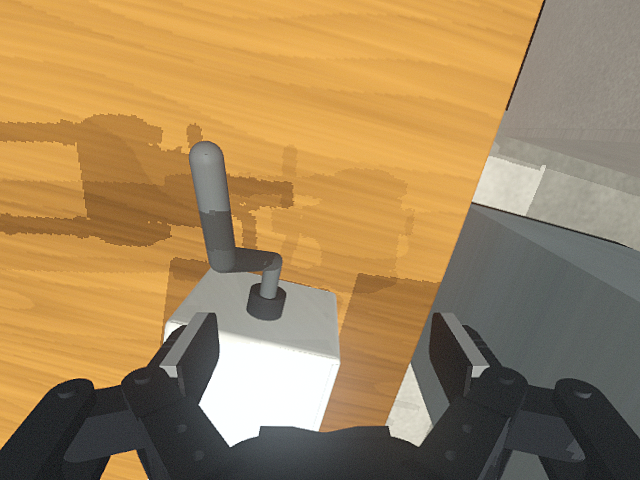

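```bash
cat > h.py <<'E'
import numpy as np,cv2,pickle
from workcell import bot
from scipy.spatial.transform import Rotation as R
def KD(d):
    return np.array([[d["fx"],0,d["cx"]],[0,d["fy"],d["cy"]],[0,0,1.]]),np.array([d["k1"],0,0,0,0.])
def rays(d,uv):
    K,D=KD(d); n=cv2.undistortPoints(np.asarray(uv,float).reshape(-1,1,2),K,D)[:,0]
    return np.c_[n,np.ones(len(n))]
def onplane(d,uv,z):
    r=rays(d,uv); Rm=cv2.Rodrigues(np.asarray(d["rvec"],float))[0]; t=np.asarray(d["tvec"],float).ravel()
    c=-Rm.T@t; w=r@Rm; s=(z-c[2])/w[:,2]; return c+w*s[:,None]
def cloud(d,mask=None):
    dep=d["depth"]; m=dep>0
    if mask is not None: m&=mask
    v,u=np.nonzero(m); r=rays(d,np.c_[u,v])*dep[v,u][:,None]
    Rm=cv2.Rodrigues(np.asarray(d["rvec"],float))[0]; t=np.asarray(d["tvec"],float).ravel()
    return (r-t)@Rm, np.c_[u,v]
def proj(d,P):
    K,D=KD(d); return cv2.projectPoints(np.asarray(P,float),np.asarray(d["rvec"],float),np.asarray(d["tvec"],float),K,D)[0][:,0]
def tool():
    s=bot.read_state(); return np.array(s["tool_pos"]),R.from_rotvec(s["tcp_rot"]).as_matrix(),s
E
python3 - <<'E'
from h import *
d=pickle.load(open("/tmp/top0.pkl","rb"))
P,uv=cloud(d)
f=d["frame"].astype(int)
def region(name,u0,u1,v0,v1,z0,z1):
    s=(uv[:,0]>=u0)&(uv[:,0]<=u1)&(uv[:,1]>=v0)&(uv[:,1]<=v1)&(P[:,2]>z0)&(P[:,2]<z1)
    q=P[s][:,:2].astype(np.float32); 
    print(name,s.sum(),"zmed",np.median(P[s][:,2]).round(4),"mean",q.mean(0).round(4),"rect",cv2.minAreaRect(q))
region("block",175,240,225,280,.05,.09)
region("deck",255,325,185,265,.055,.075)
region("pad",322,372,190,265,.002,.02)
region("disc",405,470,195,255,.032,.05)
region("puck",270,310,285,322,.02,.05)
region("table",100,140,230,250,-.05,.05)
for n,c in (("top",(150,180,390,330)),("side",(230,230,450,400))):
    im=cv2.imread(f"pics/{n}0.png")[c[1]:c[3],c[0]:c[2]]
    im=cv2.resize(im,None,fx=3,fy=3,interpolation=cv2.INTER_CUBIC); cv2.imwrite(f"pics/{n}0z.png",im[:600,:800])
E
```

```text
block 813 zmed 0.0637 mean [0.481  0.3195] rect ((0.4817575216293335, 0.32071593403816223), (0.09183130413293839, 0.0504932701587677), 56.91643142700195)
deck 2590 zmed 0.0628 mean [0.5414 0.1134] rect ((0.5425398349761963, 0.11334569752216339), (0.1309880167245865, 0.11501646786928177), 6.794220447540283)
pad 2043 zmed 0.005 mean [ 0.5545 -0.0128] rect ((0.5523156523704529, -0.0225176140666008), (0.19061411917209625, 0.12612833082675934), 0.5907077193260193)
disc 1239 zmed 0.0338 mean [ 0.5607 -0.2412] rect ((0.5584710240364075, -0.24476534128189087), (0.1639842689037323, 0.15183652937412262), 89.05521392822266)
puck 483 zmed 0.0268 mean [0.361  0.1162] rect ((0.3611556887626648, 0.1158219575881958), (0.05755465850234032, 0.057773761451244354), 0.970038652420044)
table 859 zmed -0.0009 mean [0.5106 0.5455] rect ((0.5106933116912842, 0.5458612442016602), (0.052397221326828, 0.10491209477186203), 1.5035803318023682)
```

View pics/top0z.png

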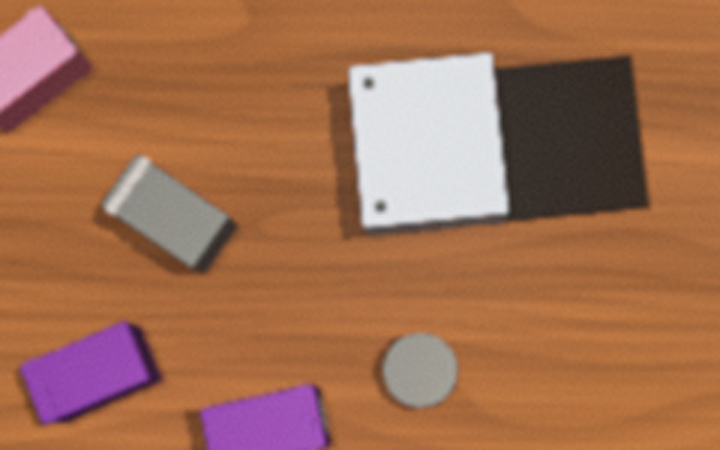

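View pics/side0z.png

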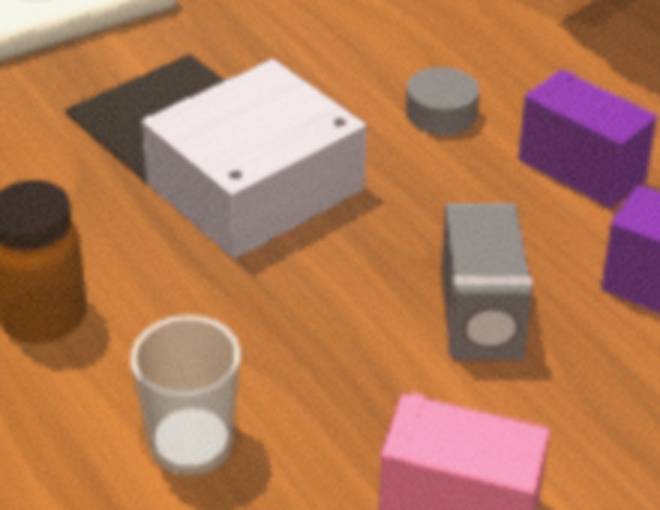

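```bash
cat >> h.py <<'E'
def goto(p,psi_deg,from_=None):
    """shift in tool axes & turn (deg) to have tool down at p with jaw axis at yaw psi (mod 180), turn options"""
    t,M,s=tool()
    sh=M.T@(np.array(p)-t)
    out=[]
    for k in (-180,0,180):
        a=np.radians(psi_deg+k); z=np.array([np.cos(a),np.sin(a),0]); x=np.array([0,0,-1.]); T=np.c_[x,np.cross(z,x),z]
        out.append(np.degrees(R.from_matrix(M.T@T).as_rotvec()).round(2))
    print("tcp",t.round(4),"q",np.round(s["q"],3),"shift mm",(sh*1000).round(1),"turns",*out)
def show(name,fn):
    d=bot.read_camera(name); cv2.imwrite(f"pics/{fn}.png",d["frame"][:,:,::-1]); pickle.dump(d,open(f"/tmp/{fn}.pkl","wb")); return d
E
python3 - <<'E'
from h import *
t,M,s=tool(); print(M.round(3))
goto([.482,.3205,.17],56.9+90)
d=pickle.load(open("/tmp/top0.pkl","rb"))
f=d["frame"].astype(int)
# disc
m=(f.max(2)<70).astype(np.uint8); m[:, :405]=0; m[:,465:]=0; m[:195]=0;m[255:]=0
n,l,st,c=cv2.connectedComponentsWithStats(m); i=1+st[1:,4].argmax()
cs,_=cv2.findContours((l==i).astype(np.uint8),0,1); q=onplane(d,cs[0][:,0],.034)[:,:2].astype(np.float32)
print("disc",cv2.fitEllipse(q))
# pad
m=(f.max(2)<70).astype(np.uint8); m[:, :310]=0; m[:,380:]=0; m[:180]=0;m[270:]=0
n,l,st,c=cv2.connectedComponentsWithStats(m); i=1+st[1:,4].argmax(); v,u=np.nonzero(l==i)
print("pad",cv2.minAreaRect(onplane(d,np.c_[u,v],.006)[:,:2].astype(np.float32)))
# block top by colour
P,uv=cloud(d)
for z0 in (.055,.06):
  s=(uv[:,0]>=175)&(uv[:,0]<=240)&(uv[:,1]>=225)&(uv[:,1]<=280)&(P[:,2]>z0)&(P[:,2]<.08)
  q=onplane(d,uv[s],.065)[:,:2].astype(np.float32); print(cv2.minAreaRect(q),q.mean(0))
  s=(uv[:,0]>=255)&(uv[:,0]<=325)&(uv[:,1]>=185)&(uv[:,1]<=265)&(P[:,2]>z0)&(P[:,2]<.08)
  q=onplane(d,uv[s],.064)[:,:2].astype(np.float32); print("deck",cv2.minAreaRect(q),q.mean(0))
d=pickle.load(open("/tmp/side0.pkl","rb"))
P,uv=cloud(d)
s=(abs(P[:,0]-.482)<.07)&(abs(P[:,1]-.32)<.07)&(P[:,2]>.058)&(P[:,2]<.075); print("side block",s.sum(),cv2.minAreaRect(onplane(d,uv[s],.065)[:,:2].astype(np.float32)),P[s][:,2].mean())
s=(abs(P[:,0]-.542)<.1)&(abs(P[:,1]-.113)<.1)&(P[:,2]>.058)&(P[:,2]<.07); print("side deck",s.sum(),cv2.minAreaRect(onplane(d,uv[s],.064)[:,:2].astype(np.float32)),P[s][:,2].mean())
f=d["frame"].astype(int)
m=(f.max(2)<70).astype(np.uint8); m[:, :215]=0; m[:,275:]=0; m[:200]=0;m[240:]=0
n,l,st,c=cv2.connectedComponentsWithStats(m); i=1+st[1:,4].argmax()
cs,_=cv2.findContours((l==i).astype(np.uint8),0,1); print("side disc",cv2.fitEllipse(onplane(d,cs[0][:,0],.034)[:,:2].astype(np.float32)))
E
```

```text
[[-0.     0.969  0.248]
 [ 0.002  0.248 -0.969]
 [-1.     0.    -0.002]]
tcp [ 0.1674 -0.6534  0.2413] q [-1.357  0.265  1.605 -0.     1.274 -0.037] shift mm [  72.7  546.4 -865.2] turns [-4.253e+01 -9.000e-02 -4.000e-02] [ 1.3747e+02 -5.0000e-02  1.1000e-01] [-4.253e+01 -9.000e-02 -4.000e-02]
disc ((0.560584306716919, -0.239404559135437), (0.09951252490282059, 0.10105639696121216), 15.912845611572266)
pad ((0.5557776093482971, -0.003073863685131073), (0.12642857432365417, 0.11428174376487732), 6.2718586921691895)
((0.48114147782325745, 0.31987857818603516), (0.09193526953458786, 0.050218258053064346), 57.028839111328125) [0.48117283 0.31956124]
deck ((0.5415735840797424, 0.11335441470146179), (0.13083329796791077, 0.11467815190553665), 6.788611888885498) [0.54118216 0.11342358]
((0.48140817880630493, 0.3203078508377075), (0.09092988073825836, 0.0501505546271801), 57.087642669677734) [0.48120326 0.31982437]
deck ((0.5419179201126099, 0.11341220140457153), (0.1298440843820572, 0.11463329195976257), 6.842173099517822) [0.54171455 0.11355781]
side block 801 ((0.4846324026584625, 0.32446229457855225), (0.09664403647184372, 0.05099344253540039), 57.04833221435547) 0.0650860226277399
side deck 1849 ((0.5445795655250549, 0.11810114234685898), (0.13540613651275635, 0.12225869297981262), 6.9772162437438965) 0.06443466137813872Traceback (most recent call last):
  File "<stdin>", line 29, in <module>
cv2.error: OpenCV(4.12.0) /io/opencv/modules/imgproc/src/shapedescr.cpp:361: error: (-201:Incorrect size of input array) There should be at least 5 points to fit the ellipse in function 'fitEllipseNoDirect'
```

>>> {"name": "step_arm", "arguments": {
  "targets": [0, 0.19, -0.235, 0, 0, 0, 0, 0, 0.38, -0.47, -10, 0, 0, 0, 0, 0.38, -0.47, -10, 0, 0, 0, 0, 0.38, -0.47, -10, 0, 0, 0, 0, 0.38, -0.47, -10, 0, 0, 0, 0, 0.38, -0.47, -10, 0, 0, 0, 0, 0.38, -0.47, -10, 0, 0, 0, 0, 0.38, -0.47, -10, 0, 0, 0, 0, 0.38, -0.47, -10, 0, 0, 0, 0.05, 0.546, -0.865, -42.5, 0, 0, 0, 0.05, 0.546, -0.865, -42.5, 0, 0, 0, 0.05, 0.546, -0.865, -42.5, 0, 0, 0, 0.05, 0.546, -0.865, -42.5, 0, 0, 0, 0.05, 0.546, -0.865, -42.5, 0, 0, 0, 0.05, 0.546, -0.865, -42.5, 0, 0, 0, 0.05, 0.546, -0.865, -42.5, 0, 0, 0, 0.05, 0.546, -0.865, -42.5, 0, 0, 0, 0.05, 0.546, -0.865, -42.5, 0, 0, 0, 0.05, 0.546, -0.865, -42.5, 0, 0, 0],
  "squeeze": 40
}}

```text
time: 2.52
tool_pos: [0.4813, 0.319, 0.1918]
tcp_rot: [0.452, 1.524, -0.454]
wrist_force: [-0.1, 0.4, -0.5]
width: 0.999
```

```bash
python3 - <<'E'
from h import *
d=show("wrist","w1")
P,uv=cloud(d)
s=(abs(P[:,0]-.482)<.06)&(abs(P[:,1]-.32)<.06)&(P[:,2]>.055)&(P[:,2]<.075)
print(s.sum(),cv2.minAreaRect(P[s][:,:2].astype(np.float32)),P[s][:,2].mean())
goto([.4815,.3202,.027],57+90)
E
```

```text
7995 ((0.48129507899284363, 0.3193718492984772), (0.09007460623979568, 0.05045081302523613), 56.56171417236328) 0.06516083750471803
tcp [0.4815 0.3186 0.1921] q [ 0.542  0.118  1.871 -0.     1.153  1.12 ] shift mm [165.1   1.5  -0.8] turns [-0.15 -0.    0.06] [1.7985e+02 9.0000e-02 1.0000e-02] [-0.15 -0.    0.06]
```

View pics/w1.png

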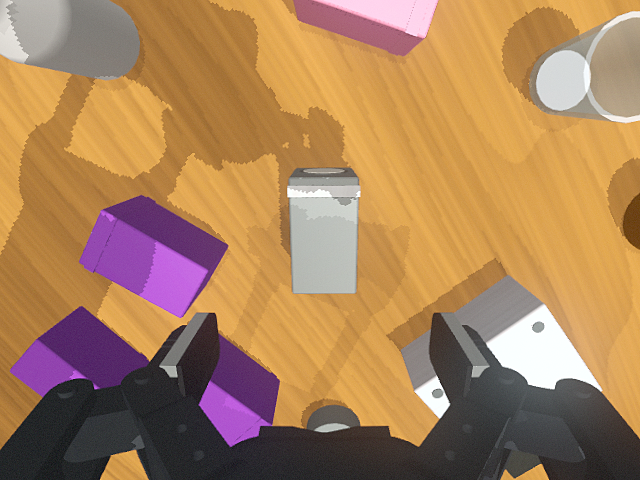

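>>> {"name": "step_arm", "arguments": {
  "targets": [0.05, 0.001, -0.0005, 0, 0, 0, 0, 0.1, 0.001, -0.0005, 0, 0, 0, 0, 0.14, 0.001, -0.0005, 0, 0, 0, 0, 0.165, 0.001, -0.0005, 0, 0, 0, 0, 0.165, 0.001, -0.0005, 0, 0, 0, 0, 0.165, 0.001, -0.0005, 0, 0, 0, 150, 0.165, 0.001, -0.0005, 0, 0, 0, 255, 0.165, 0.001, -0.0005, 0, 0, 0, 255, 0.165, 0.001, -0.0005, 0, 0, 0, 255, 0.165, 0.001, -0.0005, 0, 0, 0, 255, 0.165, 0.001, -0.0005, 0, 0, 0, 255, 0.165, 0.001, -0.0005, 0, 0, 0, 255, 0.165, 0.001, -0.0005, 0, 0, 0, 255],
  "squeeze": 40
}}

```text
time: 4.2
tool_pos: [0.4834, 0.3214, 0.0295]
tcp_rot: [0.455, 1.52, -0.451]
wrist_force: [0.5, -2.0, 7.0]
width: 0.58
```

>>> {"name": "step_arm", "arguments": {
  "targets": [-0.02, 0, 0, 0, 0, 0, 255, -0.06, 0, 0, 0, 0, 0, 255, -0.12, 0, 0, 0, 0, 0, 255, -0.12, 0, 0, 0, 0, 0, 255, -0.12, 0, 0, 0, 0, 0, 255],
  "squeeze": 60
}}

```text
time: 4.82
tool_pos: [0.4813, 0.3205, 0.1475]
tcp_rot: [0.453, 1.523, -0.453]
wrist_force: [-0.4, -0.6, -3.6]
width: 0.581
```

```bash
python3 - <<'E'
from h import *
d=show("wrist","w2")
P,uv=cloud(d); t,M,s=tool(); print(t,s["wrist_force"],s["width"])
Q=(P-t)@M   # tool coords
m=(abs(Q[:,2])<.03)&(abs(Q[:,1])<.08)&(Q[:,0]>-.06)&(Q[:,0]<.06)
print(m.sum(),np.percentile(Q[m],[1,50,99],axis=0).round(4))
goto([.5427,.1079,.15],96.8+90)
E
```

```text
[0.48050007 0.31990715 0.1460037 ] [-0.61522642 -0.42377722 -4.39533837] 0.5786229871201827
36131 [[-0.0581 -0.015  -0.0284]
 [-0.037   0.0218  0.0005]
 [ 0.0184  0.0438  0.0283]]
tcp [0.4805 0.3199 0.146 ] q [0.544 0.162 1.913 0.    1.07  1.122] shift mm [  -3.8 -143.6  167.9] turns [-39.92  -0.12   0.12] [140.08   0.15   0.16] [-39.92  -0.12   0.12]
```

View pics/w2.png

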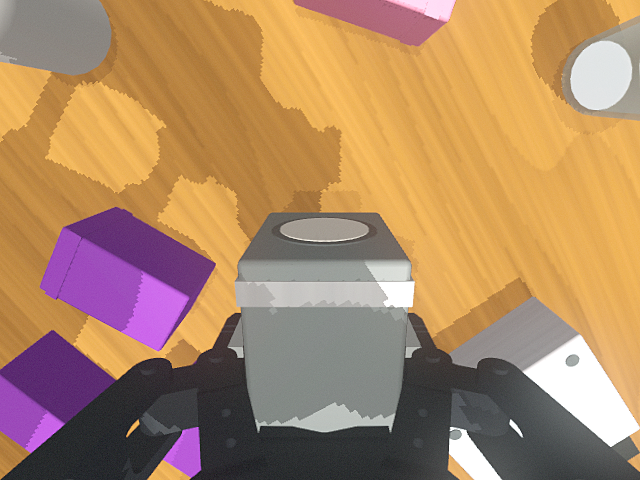

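>>> {"name": "step_arm", "arguments": {
  "targets": [-0.004, -0.036, 0.042, -10, 0, 0, 255, -0.004, -0.072, 0.084, -20, 0, 0, 255, -0.004, -0.108, 0.126, -30, 0, 0, 255, -0.004, -0.144, 0.168, -39.9, 0, 0, 255, -0.004, -0.144, 0.168, -39.9, 0, 0, 255, -0.004, -0.144, 0.168, -39.9, 0, 0, 255, -0.004, -0.144, 0.168, -39.9, 0, 0, 255]
}}

```text
time: 5.75
tool_pos: [0.5428, 0.1092, 0.1501]
tcp_rot: [-0.093, 1.571, 0.093]
wrist_force: [0.4, -0.0, -3.4]
width: 0.579
```

```bash
python3 - <<'E'
from h import *
d=show("top","t2")
goto([.5427,.1079,.093],96.8+90)
E
```

```text
tcp [0.543  0.1094 0.1505] q [0.154 0.114 1.958 0.    1.071 0.034] shift mm [57.5 -1.5 -0.4] turns [ 0.04 -0.09 -0.01] [-1.7996e+02  2.0000e-02 -1.5000e-01] [ 0.04 -0.09 -0.01]
```

View pics/t2.png

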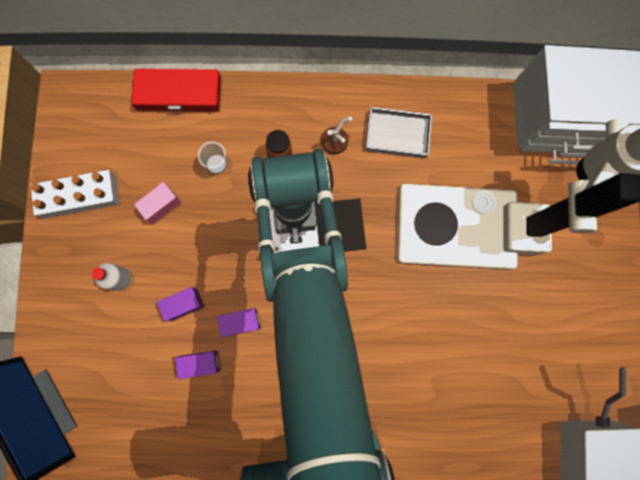

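>>> {"name": "step_arm", "arguments": {
  "targets": [0.03, -0.0015, 0, 0, 0, 0, 255, 0.045, -0.0015, 0, 0, 0, 0, 255, 0.052, -0.0015, 0, 0, 0, 0, 255, 0.056, -0.0015, 0, 0, 0, 0, 255, 0.056, -0.0015, 0, 0, 0, 0, 255, 0.056, -0.0015, 0, 0, 0, 0, 255]
}}

```text
time: 6.55
tool_pos: [0.5447, 0.1069, 0.0961]
tcp_rot: [-0.093, 1.567, 0.093]
wrist_force: [0.6, 1.1, -2.5]
width: 0.575
```

>>> {"name": "step_arm", "arguments": {
  "targets": [0.001, 0, 0, 0, 0, 0, 255, 0.002, 0, 0, 0, 0, 0, 255, 0.002, 0, 0, 0, 0, 0, 255]
}}

```text
time: 6.92
tool_pos: [0.5443, 0.1068, 0.0937]
tcp_rot: [-0.093, 1.568, 0.093]
wrist_force: [-0.0, 0.2, -0.8]
width: 0.582
```

```bash
python3 - <<'E'
from h import *
d=show("side","s3"); t,M,s=tool(); print(t,s["wrist_force"])
im=d["frame"][200:350,230:430,::-1]; cv2.imwrite("pics/s3z.png",cv2.resize(im,None,fx=4,fy=4,interpolation=cv2.INTER_CUBIC))
E
```

```text
[0.54431984 0.10672572 0.09363941] [-0.57426326 -1.52059762 -0.40151376]
```

View pics/s3z.png

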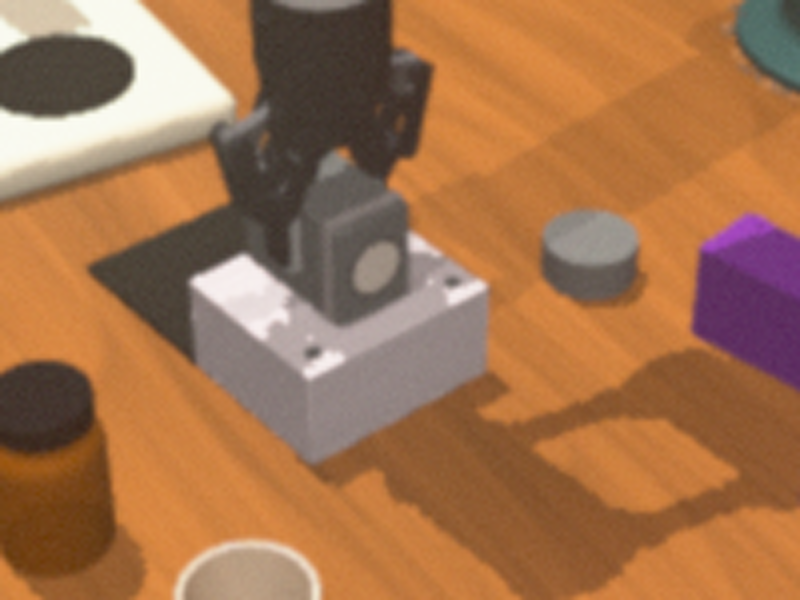

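>>> {"name": "step_arm", "arguments": {
  "targets": [0, 0, 0, 0, 0, 0, 120, 0, 0, 0, 0, 0, 0, 0, 0, 0, 0, 0, 0, 0, 0, 0, 0, 0, 0, 0, 0, 0, -0.03, 0, 0, 0, 0, 0, 0, -0.07, 0, 0, 0, 0, 0, 0, -0.1, 0, 0, 0, 0, 0, 0, -0.1, 0, 0, 0, 0, 0, 0, -0.1, 0, 0, 0, 0, 0, 0]
}}

```text
time: 8.1
tool_pos: [0.5435, 0.1067, 0.1925]
tcp_rot: [-0.093, 1.57, 0.093]
wrist_force: [-0.0, -0.2, -0.1]
width: 0.998
```

```bash
python3 - <<'E'
from h import *
d=show("wrist","w4"); t,M,s=tool(); print(t,s["wrist_force"],s["width"])
P,uv=cloud(d)
s=(abs(P[:,0]-.543)<.06)&(abs(P[:,1]-.108)<.07)&(P[:,2]>.118)&(P[:,2]<.14)
print(s.sum(),cv2.minAreaRect(P[s][:,:2].astype(np.float32)),P[s][:,2].mean())
s=(abs(P[:,0]-.543)<.1)&(abs(P[:,1]-.108)<.1)&(P[:,2]>.055)&(P[:,2]<.07)
print(s.sum(),cv2.minAreaRect(P[s][:,:2].astype(np.float32)),P[s][:,2].mean())
E
```

```text
[0.54302417 0.10663037 0.19172031] [-0.78350245  0.09740474  0.06516903] 0.9998264678732816
12789 ((0.5442798137664795, 0.10384780168533325), (0.05063442140817642, 0.0900738537311554), 6.468898773193359) 0.1291292472650209
16329 ((0.5419000387191772, 0.11263728141784668), (0.1303960680961609, 0.1153118908405304), 6.709894180297852) 0.0642031218300062
```

View pics/w4.png

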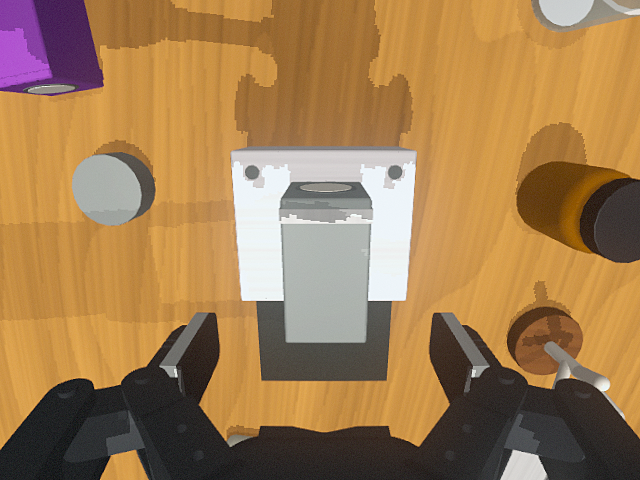

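>>> {"name": "step_arm", "arguments": {
  "targets": [0, 0.04, 0.001, 0, 0, 0, 255, 0, 0.074, 0.001, 0, 0, 0, 255, 0.03, 0.074, 0.001, 0, 0, 0, 255, 0.07, 0.074, 0.001, 0, 0, 0, 255, 0.091, 0.074, 0.001, 0, 0, 0, 255, 0.091, 0.074, 0.001, 0, 0, 0, 255, 0.091, 0.074, 0.001, 0, 0, 0, 255, 0.091, 0.074, 0.001, 0, 0, 0, 255]
}}

```text
time: 9.15
tool_pos: [0.5373, 0.1806, 0.1035]
tcp_rot: [-0.092, 1.567, 0.093]
wrist_force: [0.6, 0.5, -0.4]
width: -0.001
```

```bash
python3 - <<'E'
from h import *
d=show("side","s5"); t,M,s=tool(); print(t,s["wrist_force"],s["width"])
im=d["frame"][200:350,230:430,::-1]; cv2.imwrite("pics/s5z.png",cv2.resize(im,None,fx=4,fy=4,interpolation=cv2.INTER_CUBIC))
nose=np.array([.5486,.0555]);sx=np.array([.1169,-.9931]);sy=np.array([.9931,.1169]);e=t[:2]-nose;print("step coords",e@sx,e@sy)
E
```

```text
[0.53733538 0.18060566 0.1036224 ] [ 0.00825519 -0.19925083  0.28042039] 0.002816545304424062
step coords -0.12555926607626514 0.0034379623149465802
```

View pics/s5z.png

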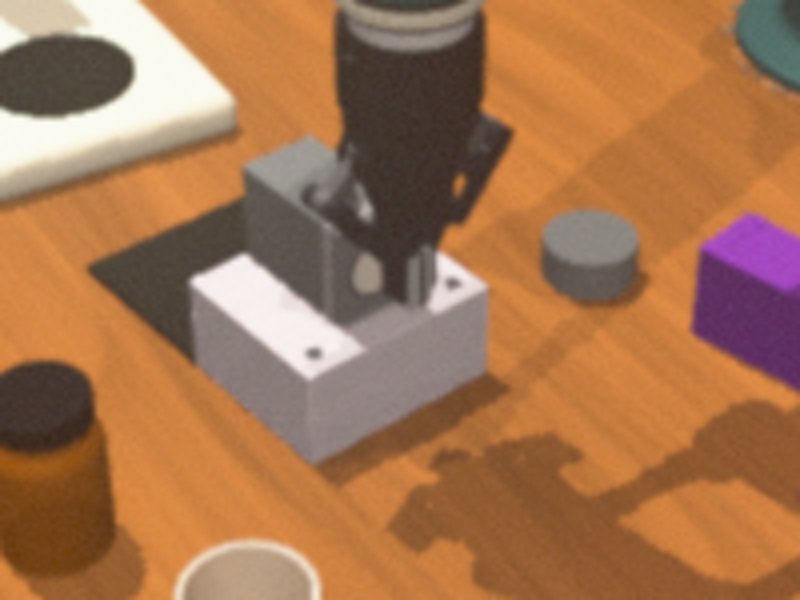

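>>> {"name": "step_arm", "arguments": {
  "targets": [0, -0.008, -0.002, 0, 0, 0, 255, 0, -0.015, -0.002, 0, 0, 0, 255, 0, -0.019, -0.002, 0, 0, 0, 255, 0, -0.022, -0.002, 0, 0, 0, 255, 0, -0.025, -0.002, 0, 0, 0, 255, 0, -0.028, -0.002, 0, 0, 0, 255, 0, -0.031, -0.002, 0, 0, 0, 255, 0, -0.034, -0.002, 0, 0, 0, 255, 0, -0.037, -0.002, 0, 0, 0, 255, 0, -0.04, -0.002, 0, 0, 0, 255, 0, -0.043, -0.002, 0, 0, 0, 255, 0, -0.046, -0.002, 0, 0, 0, 255, 0, -0.049, -0.002, 0, 0, 0, 255, 0, -0.052, -0.002, 0, 0, 0, 255, 0, -0.055, -0.002, 0, 0, 0, 255, 0, -0.055, -0.002, 0, 0, 0, 255]
}}

```text
time: 11.2
tool_pos: [0.5408, 0.125, 0.1021]
tcp_rot: [-0.093, 1.569, 0.092]
wrist_force: [-0.6, 1.4, -0.2]
width: -0.001
```

```bash
python3 - <<'E'
from h import *
d=show("side","s6"); t,M,s=tool(); print(t,s["wrist_force"],s["width"])
im=d["frame"][200:350,230:430,::-1]; cv2.imwrite("pics/s6z.png",cv2.resize(im,None,fx=4,fy=4,interpolation=cv2.INTER_CUBIC))
nose=np.array([.5486,.0555]);sx=np.array([.1169,-.9931]);sy=np.array([.9931,.1169]);e=t[:2]-nose;print("step coords",e@sx,e@sy)
P,uv=cloud(d); s=(P[:,2]>.118)&(P[:,2]<.135); 
e=P[:,:2]-nose; a=np.c_[e@sx,e@sy]; s&=(abs(a[:,1])<.04)&(a[:,0]>-.12)&(a[:,0]<.09)
print(s.sum(), cv2.minAreaRect(a[s].astype(np.float32)), np.percentile(a[s],[1,99],axis=0))
E
```

```text
[0.54065533 0.12496604 0.10200247] [0.12585772 0.16323904 0.74203406] -0.001651159115020256
step coords -0.06991545225855633 0.00023072516665773209
312 ((-0.025585265830159187, 0.00763355940580368), (0.04928818345069885, 0.11646371334791183), 84.83068084716797) [[-0.08404325 -0.01599125]
 [ 0.0286566   0.02831192]]
```

View pics/s6z.png

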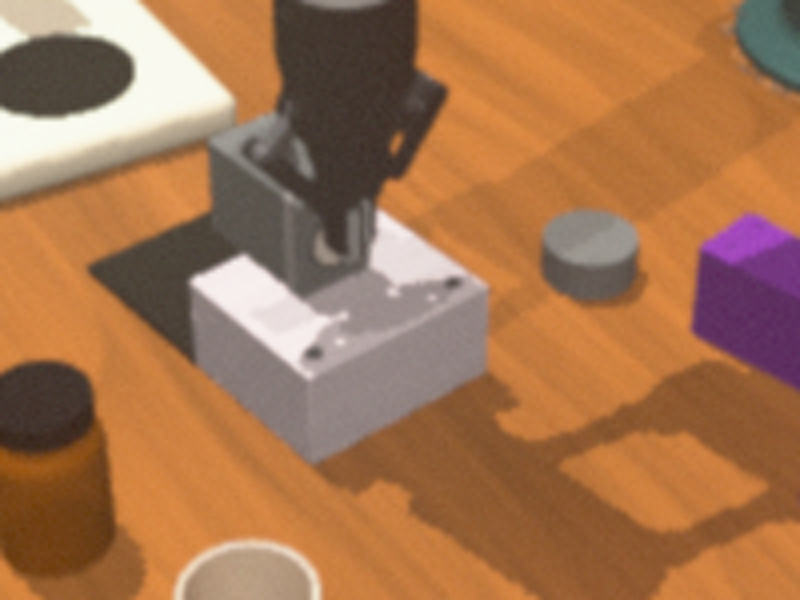

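>>> {"name": "step_arm", "arguments": {
  "targets": [0, -0.002, 0, 0, 0, 0, 255, 0, -0.004, 0, 0, 0, 0, 255, 0, -0.006, 0, 0, 0, 0, 255, 0, -0.008, 0, 0, 0, 0, 255, 0, -0.01, 0, 0, 0, 0, 255, 0, -0.011, 0, 0, 0, 0, 255, 0, -0.012, 0, 0, 0, 0, 255, 0, -0.013, 0, 0, 0, 0, 255, 0, -0.014, 0, 0, 0, 0, 255, 0, -0.015, 0, 0, 0, 0, 255, 0, -0.015, 0, 0, 0, 0, 255, 0, -0.015, 0, 0, 0, 0, 255]
}}

```text
time: 12.75
tool_pos: [0.5426, 0.1105, 0.1022]
tcp_rot: [-0.093, 1.569, 0.093]
wrist_force: [-0.0, 2.5, 1.7]
width: -0.002
```

```bash
python3 - <<'E'
from h import *
d=show("side","s7"); t,M,s=tool(); print(t,s["wrist_force"],s["width"])
im=d["frame"][200:350,230:430,::-1]; cv2.imwrite("pics/s7z.png",cv2.resize(im,None,fx=4,fy=4,interpolation=cv2.INTER_CUBIC))
nose=np.array([.5486,.0555]);sx=np.array([.1169,-.9931]);sy=np.array([.9931,.1169]);e=t[:2]-nose;print("step coords",e@sx,e@sy)
E
```

```text
[0.54261014 0.11052381 0.10225226] [0.26115399 1.5215244  2.29755633] 0.003664808073272463
step coords -0.05534435809377949 0.0004837524178224282
```

View pics/s7z.png

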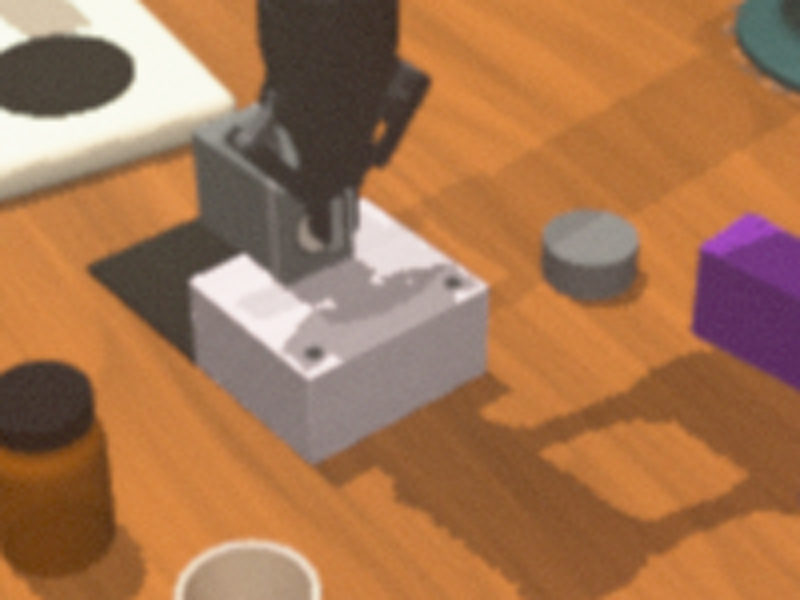

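>>> {"name": "step_arm", "arguments": {
  "targets": [0, -0.001, 0, 0, 0, 0, 255, 0, -0.002, 0, 0, 0, 0, 255, 0, -0.003, 0, 0, 0, 0, 255, 0, -0.004, 0, 0, 0, 0, 255, 0, -0.004, 0, 0, 0, 0, 255, 0, -0.004, 0, 0, 0, 0, 255]
}}

```text
time: 13.55
tool_pos: [0.5429, 0.1064, 0.102]
tcp_rot: [-0.093, 1.569, 0.092]
wrist_force: [0.2, 0.2, 0.5]
width: -0.0
```

```bash
python3 - <<'E'
from h import *
d=show("side","s8"); t,M,s=tool(); print(t,s["wrist_force"],s["width"])
im=d["frame"][200:350,230:430,::-1]; cv2.imwrite("pics/s8z.png",cv2.resize(im,None,fx=4,fy=4,interpolation=cv2.INTER_CUBIC))
nose=np.array([.5486,.0555]);sx=np.array([.1169,-.9931]);sy=np.array([.9931,.1169]);e=t[:2]-nose;print("step coords",e@sx,e@sy)
E
```

```text
[0.54288118 0.10646242 0.10204718] [-0.43586182 -0.50053215  0.27168296] 8.266929317644387e-05
step coords -0.051279313979096894 0.0002781471372798579
```

View pics/s8z.png

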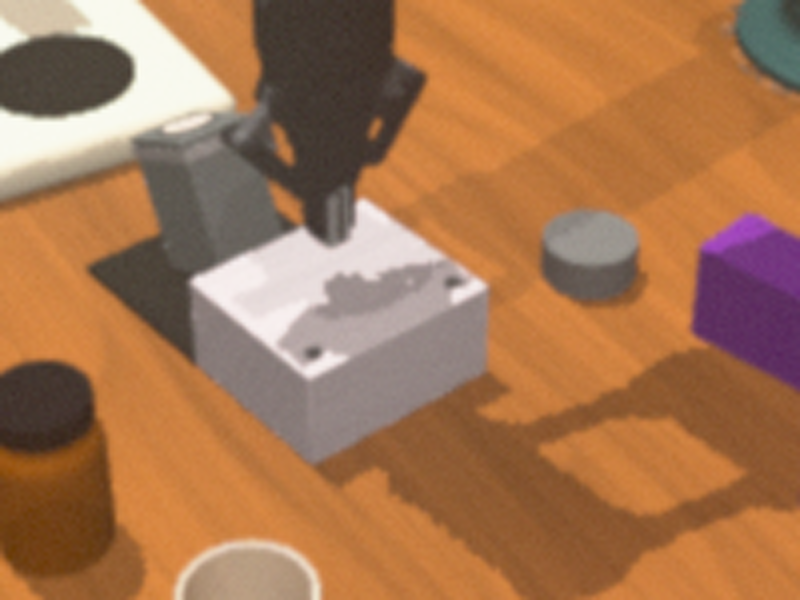

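>>> {"name": "step_arm", "arguments": {
  "targets": [0, 0.02, 0, 0, 0, 0, 255, -0.05, 0.03, 0, 0, 0, 0, 150, -0.1, 0.03, 0, 0, 0, 0, 0, -0.12, 0.03, 0, 0, 0, 0, 0, -0.12, 0.03, 0, 0, 0, 0, 0, -0.12, 0.03, 0, 0, 0, 0, 0]
}}

```text
time: 14.35
tool_pos: [0.5382, 0.1364, 0.22]
tcp_rot: [-0.093, 1.572, 0.093]
wrist_force: [0.2, -0.5, 0.4]
width: 0.996
```

```bash
python3 - <<'E'
from h import *
d=show("side","s9"); t,M,s=tool(); print(t)
im=d["frame"][200:350,230:430,::-1]; cv2.imwrite("pics/s9z.png",cv2.resize(im,None,fx=4,fy=4,interpolation=cv2.INTER_CUBIC))
d=show("wrist","w9")
E
```

```text
[0.53794934 0.13625383 0.21962898]
```

View pics/s9z.png

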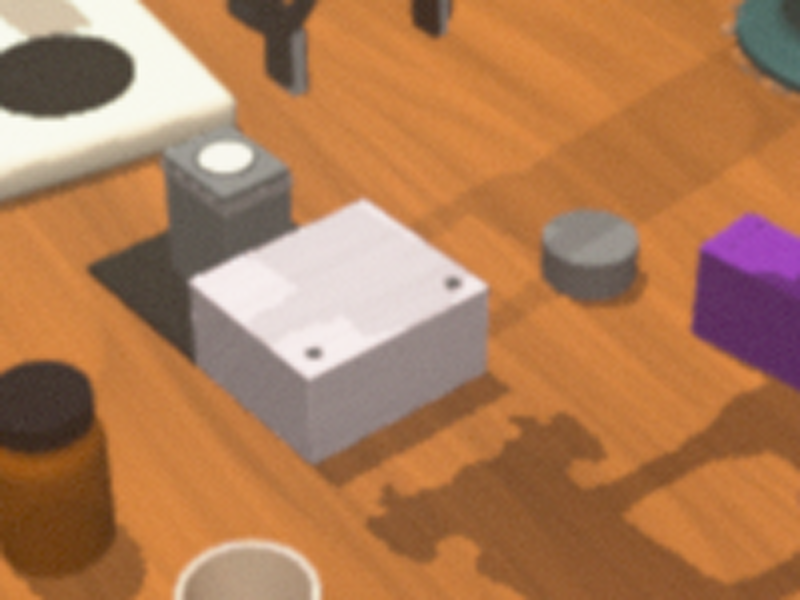

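View pics/w9.png

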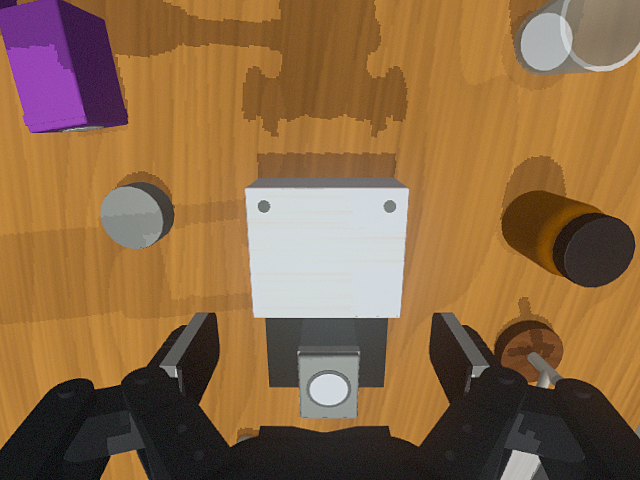

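```bash
python3 - <<'E'
from h import *
nose=np.array([.5486,.0555]);sx=np.array([.1169,-.9931]);sy=np.array([.9931,.1169])
for n in ("w9","s9"):
    d=pickle.load(open(f"/tmp/{n}.pkl","rb")); P,uv=cloud(d)
    s=(P[:,2]>.088)&(P[:,2]<.102)&(abs(P[:,0]-.553)<.06)&(P[:,1]<.06)&(P[:,1]>-.07)
    r=cv2.minAreaRect(P[s][:,:2].astype(np.float32)); e=np.array(r[0])-nose
    print(n,s.sum(),r,np.percentile(P[s][:,2],[2,50,98]).round(4),"step",e@sx,e@sy)
c=nose+.035*sx; print(c); goto([c[0],c[1],.16],6.7)
E
```

```text
w9 4084 ((0.5564686059951782, 0.007484283298254013), (0.05079885199666023, 0.06692701578140259), 6.9820990562438965) [0.0895 0.0962 0.0979] step 0.04860424829734028 0.00220127533137741
s9 399 ((0.5569021701812744, 0.00929655134677887), (0.05304237827658653, 0.06941422820091248), 5.618546962738037) [0.0887 0.0966 0.0998] step 0.046855168551704886 0.0028437020594620933
[0.5526915 0.0207415]
tcp [0.538  0.1362 0.2196] q [0.203 0.056 1.886 0.    1.204 0.085] shift mm [  59.7 -116.4    1.2] turns [-1.7994e+02 -3.0000e-02 -4.0000e-01] [ 0.06 -0.25  0.02] [-1.7994e+02 -3.0000e-02 -4.0000e-01]
```

>>> {"name": "step_arm", "arguments": {
  "targets": [0, -0.05, 0.003, 0, 0, 0, 0, 0, -0.1, 0.003, 0, 0, 0, 0, 0.02, -0.13, 0.003, 0, 0, 0, 0, 0.06, -0.13, 0.003, 0, 0, 0, 0, 0.08, -0.13, 0.003, 0, 0, 0, 0, 0.08, -0.13, 0.003, 0, 0, 0, 0, 0.08, -0.13, 0.003, 0, 0, 0, 0]
}}

```text
time: 15.32
tool_pos: [0.5579, 0.0077, 0.1423]
tcp_rot: [-0.093, 1.569, 0.093]
wrist_force: [0.0, 0.4, -0.1]
width: 0.998
```

```bash
python3 - <<'E'
from h import *
goto([.5565,.0075,.055],6.9)
d=show("wrist","w10")
P,uv=cloud(d)
s=(P[:,2]>.09)&(P[:,2]<.102)&(abs(P[:,0]-.556)<.045)&(abs(P[:,1]-.008)<.05)
print(s.sum(),cv2.minAreaRect(P[s][:,:2].astype(np.float32)))
E
```

```text
tcp [0.5579 0.0077 0.1423] q [-0.031  0.129  1.958  0.     1.055 -0.149] shift mm [87.3 -0.1 -1.4] turns [ 1.7987e+02 -0.0000e+00  3.0000e-02] [-0.13 -0.02 -0.  ] [ 1.7987e+02 -0.0000e+00  3.0000e-02]
10873 ((0.5562495589256287, 0.006964072585105896), (0.049990829080343246, 0.06600559502840042), 7.063525199890137)
```

View pics/w10.png

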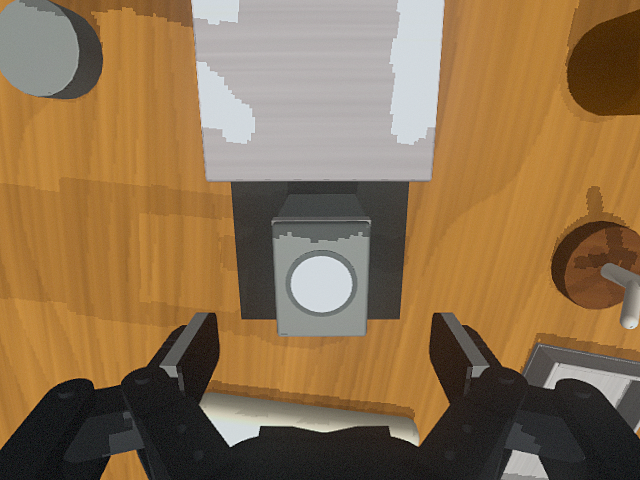

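>>> {"name": "step_arm", "arguments": {
  "targets": [0.035, 0, -0.002, 0, 0, 0, 0, 0.065, 0, -0.002, 0, 0, 0, 0, 0.087, 0, -0.002, 0, 0, 0, 0, 0.087, 0, -0.002, 0, 0, 0, 0, 0.087, 0, -0.002, 0, 0, 0, 60, 0.087, 0, -0.002, 0, 0, 0, 85, 0.087, 0, -0.002, 0, 0, 0, 130, 0.087, 0, -0.002, 0, 0, 0, 255, 0.087, 0, -0.002, 0, 0, 0, 255, 0.087, 0, -0.002, 0, 0, 0, 255, 0.087, 0, -0.002, 0, 0, 0, 255],
  "squeeze": 50
}}

```text
time: 16.75
tool_pos: [0.5572, 0.0074, 0.057]
tcp_rot: [-0.093, 1.566, 0.093]
wrist_force: [-0.5, -0.8, 7.1]
width: 0.579
```

>>> {"name": "step_arm", "arguments": {
  "targets": [-0.01, 0, 0, 0, 0, 0, 255, -0.04, 0, 0, 0, 0, 0, 255, -0.08, 0, 0, 0, 0, 0, 255, -0.1, 0, 0, 0, 0, 0, 255, -0.1, 0, 0, 0, 0, 0, 255, -0.1, 0, 0, 0, 0, 0, 255],
  "squeeze": 60
}}

```text
time: 17.5
tool_pos: [0.5546, 0.0075, 0.1539]
tcp_rot: [-0.093, 1.571, 0.093]
wrist_force: [0.7, -1.0, -3.4]
width: 0.579
```

```bash
python3 - <<'E'
from h import *
d=show("wrist","w11")
P,uv=cloud(d); t,M,s=tool(); print(t,s["wrist_force"],s["width"])
Q=(P-t)@M
m=(abs(Q[:,2])<.022)&(Q[:,1]>-.03)&(Q[:,1]<.03)&(Q[:,0]>-.06)&(Q[:,0]<-.03)
A=np.c_[Q[m][:,1:],np.ones(m.sum())]; print("top plane fit x=a y+b z+c",np.linalg.lstsq(A,Q[m][:,0],rcond=None)[0].round(4))
m=(abs(Q[:,2])<.04)&(abs(Q[:,1])<.06)&(abs(Q[:,0]+.042)<.006)
print(m.sum(),np.percentile(Q[m],[1,50,99],axis=0).round(4))
# microscope from side & top
d=show("side","s11")
f=d["frame"]; cv2.imwrite("pics/s11z.png",cv2.resize(f[150:300,180:380,::-1],None,fx=4,fy=4,interpolation=cv2.INTER_CUBIC))
E
```

```text
[0.55433529 0.00749277 0.1534355 ] [ 0.48075933 -0.75538023 -3.74987176] 0.5794670933635436
top plane fit x=a y+b z+c [ 0.0111 -0.0001 -0.0405]
24701 [[-0.047  -0.0124 -0.0388]
 [-0.04    0.0113  0.0001]
 [-0.0367  0.0318  0.0389]]
```

View pics/w11.png

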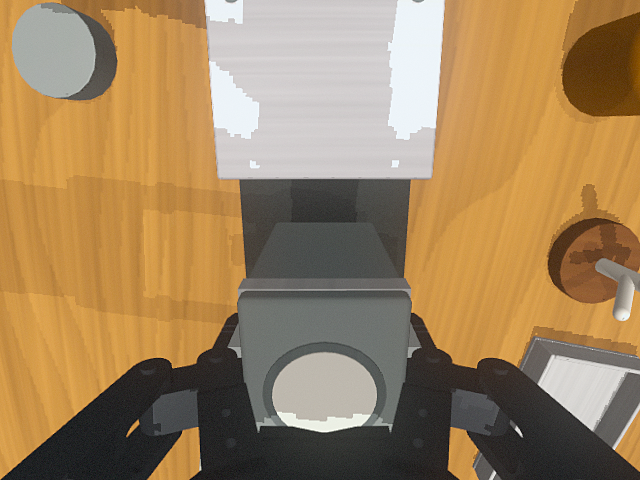

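View pics/s11z.png

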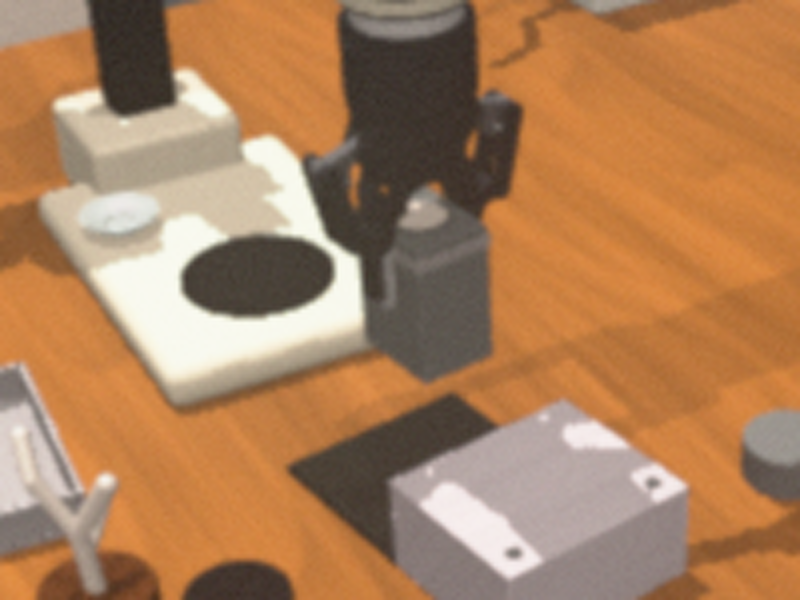

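```bash
python3 - <<'E'
from h import *
def disc(d,u,v,r,thr):
    g=cv2.cvtColor(d["frame"],cv2.COLOR_RGB2GRAY); m=(g<thr).astype(np.uint8)
    k=np.zeros_like(m); k[v-r:v+r,u-r:u+r]=1; m*=k
    n,l,st,c=cv2.connectedComponentsWithStats(m); i=l[v,u]
    cs,_=cv2.findContours((l==i).astype(np.uint8),0,1); c=max(cs,key=cv2.contourArea)
    q=onplane(d,c[:,0],.034)[:,:2].astype(np.float32); print(thr,cv2.fitEllipse(q),cv2.minEnclosingCircle(q))
for n,u,v,r in (("side0",244,218,32),("s9",244,218,32),("top0",436,224,32)):
    d=pickle.load(open(f"/tmp/{n}.pkl","rb"))
    for t in (60,80,100): disc(d,u,v,r,t)
E
```

```text
60 ((-0.552437424659729, -2.0840890407562256), (5.463871002197266, 7.806458950042725), 44.05727767944336) ((-0.7360793352127075, -2.9176812171936035), 3.8676207065582275)
80 ((0.5617678761482239, -0.2382512092590332), (0.09687097370624542, 0.10123703628778458), 60.05527114868164) ((0.5616157650947571, -0.23834112286567688), 0.05170682817697525)
100 ((0.5617147088050842, -0.2384801208972931), (0.10191306471824646, 0.10339315980672836), 0.7391308546066284) ((0.5624432563781738, -0.23918533325195312), 0.0539887510240078)
60 ((-0.552437424659729, -2.0840890407562256), (5.463871002197266, 7.806458950042725), 44.05727767944336) ((-0.7360793352127075, -2.9176812171936035), 3.8676207065582275)
80 ((0.561852753162384, -0.23851270973682404), (0.09565605968236923, 0.0998547300696373), 65.26071166992188) ((0.5617983937263489, -0.23866449296474457), 0.05141228437423706)
100 ((0.5618187785148621, -0.23807378113269806), (0.1010475605726242, 0.10273079574108124), 47.21644973754883) ((0.5616723299026489, -0.2385466992855072), 0.05366517975926399)
60 ((0.575557291507721, 0.02769140526652336), (1.4209061861038208, 1.9881702661514282), 1.624780297279358) ((0.6334856152534485, 0.022601887583732605), 1.0424410104751587)
80 ((0.5604944825172424, -0.23919647932052612), (0.1014745905995369, 0.10282789915800095), 47.603275299072266) ((0.5604639649391174, -0.2389724850654602), 0.05262451618909836)
100 ((0.5605677962303162, -0.2389819473028183), (0.10342134535312653, 0.10437855124473572), 40.71160888671875) ((0.5605674386024475, -0.23898276686668396), 0.05318284034729004)
```

>>> {"name": "step_arm", "arguments": {
  "targets": [-0.01, -0.02, -0.002, 0, 0, 0, 255, -0.01, -0.06, -0.006, 0, 0, 0, 255, -0.01, -0.1, -0.009, 0, 0, 0, 255, -0.01, -0.14, -0.013, 0, 0, 0, 255, -0.01, -0.18, -0.016, 0, 0, 0, 255, -0.01, -0.215, -0.019, 0, 0, 0, 255, -0.01, -0.235, -0.021, 0, 0, 0, 255, -0.01, -0.245, -0.022, 0, 0, 0, 255, -0.01, -0.245, -0.022, 0, 0, 0, 255, -0.01, -0.245, -0.022, 0, 0, 0, 255, -0.01, -0.245, -0.022, 0, 0, 0, 255]
}}

```text
time: 18.98
tool_pos: [0.5629, -0.2373, 0.1653]
tcp_rot: [-0.094, 1.569, 0.094]
wrist_force: [-0.4, 0.9, -3.5]
width: 0.575
```

```bash
python3 - <<'E'
from h import *
goto([.561,-.2388,.0835],6.9)
d=show("wrist","w12"); d=show("side","s12")
f=d["frame"]; cv2.imwrite("pics/s12z.png",cv2.resize(f[100:250,150:350,::-1],None,fx=4,fy=4,interpolation=cv2.INTER_CUBIC))
E
```

```text
tcp [ 0.5629 -0.2373  0.1653] q [-0.44   0.203  1.825  0.     1.114 -0.559] shift mm [81.8 -1.3 -2.1] turns [ 1.7995e+02 -3.0000e-02  1.0000e-02] [-0.05 -0.   -0.02] [ 1.7995e+02 -3.0000e-02  1.0000e-02]
```

View pics/w12.png

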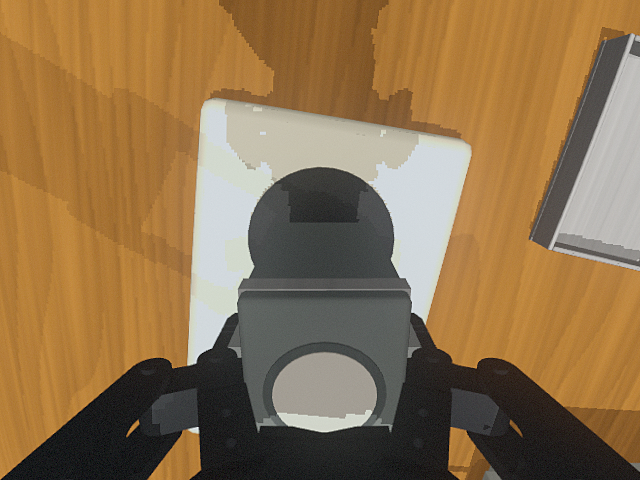

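View pics/s12z.png

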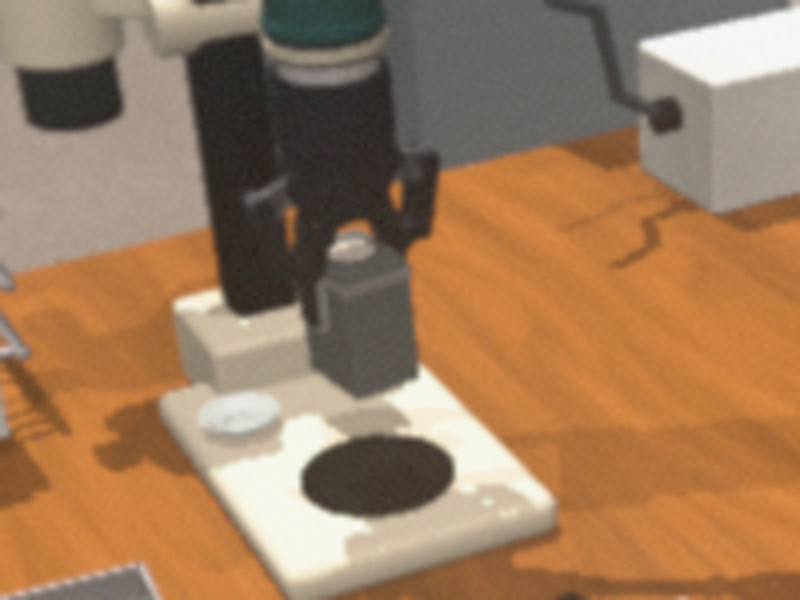

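>>> {"name": "step_arm", "arguments": {
  "targets": [0.03, -0.0015, -0.003, 0, 0, 0, 255, 0.055, -0.0015, -0.003, 0, 0, 0, 255, 0.068, -0.0015, -0.003, 0, 0, 0, 255, 0.075, -0.0015, -0.003, 0, 0, 0, 255, 0.075, -0.0015, -0.003, 0, 0, 0, 255, 0.075, -0.0015, -0.003, 0, 0, 0, 255]
}}

```text
time: 19.82
tool_pos: [0.5609, -0.2406, 0.0914]
tcp_rot: [-0.094, 1.567, 0.092]
wrist_force: [0.2, 0.2, -3.0]
width: 0.58
```

```bash
python3 - <<'E'
from h import *
goto([.561,-.2388,.0835],6.9); print(tool()[2]["wrist_force"])
d=show("side","s13")
f=d["frame"]; cv2.imwrite("pics/s13z.png",cv2.resize(f[130:260,170:340,::-1],None,fx=4.5,fy=4.5,interpolation=cv2.INTER_CUBIC))
E
```

```text
tcp [ 0.5609 -0.2406  0.0914] q [-0.446  0.276  1.885 -0.     0.979 -0.564] shift mm [7.9 1.8 0.3] turns [ 1.7987e+02  9.0000e-02 -1.5000e-01] [-0.13  0.09  0.06] [ 1.7987e+02  9.0000e-02 -1.5000e-01]
[ 0.19208001  0.15067006 -2.95885046]
```

View pics/s13z.png

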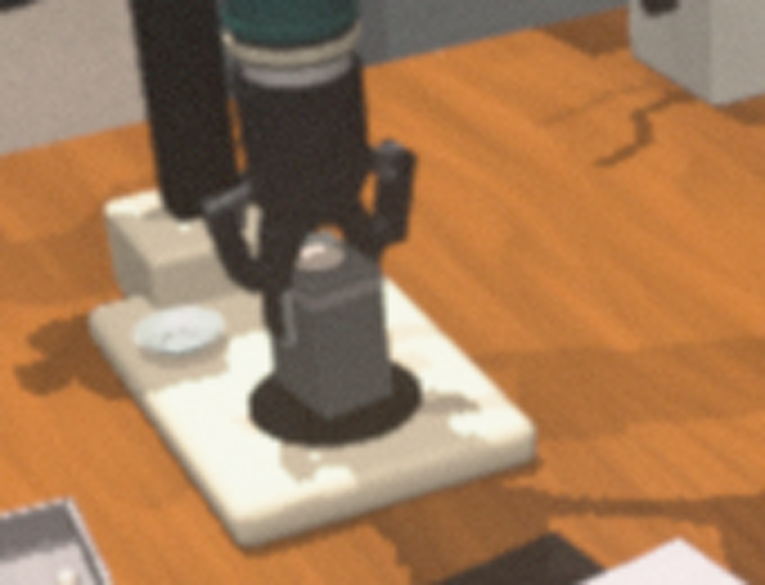

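Bottom about 8 mm above the disc. Lowering slowly with a 1.5 mm correction back.

>>> {"name": "step_arm", "arguments": {
  "targets": [0.002, 0.0015, 0, 0, 0, 0, 255, 0.004, 0.0015, 0, 0, 0, 0, 255, 0.005, 0.0015, 0, 0, 0, 0, 255, 0.006, 0.0015, 0, 0, 0, 0, 255, 0.006, 0.0015, 0, 0, 0, 0, 255]
}}

```text
time: 20.5
tool_pos: [0.5599, -0.2388, 0.0851]
tcp_rot: [-0.093, 1.569, 0.093]
wrist_force: [-4.1, 1.6, 3.1]
width: 0.579
```

>>> {"name": "step_arm", "arguments": {
  "targets": [0.001, 0, 0, 0, 0, 0, 255, 0.0015, 0, 0, 0, 0, 0, 255, 0.0015, 0, 0, 0, 0, 0, 255]
}}

```text
time: 20.88
tool_pos: [0.5599, -0.2388, 0.0851]
tcp_rot: [-0.093, 1.569, 0.093]
wrist_force: [-7.8, 3.3, 12.6]
width: 0.576
```

>>> {"name": "step_arm", "arguments": {
  "targets": [-0.001, 0, 0, 0, 0, 0, 255, -0.0017, 0, 0, 0, 0, 0, 255, -0.0017, 0, 0, 0, 0, 0, 255]
}}

```text
time: 21.25
tool_pos: [0.5601, -0.2389, 0.0851]
tcp_rot: [-0.093, 1.568, 0.093]
wrist_force: [-3.6, 1.8, 7.1]
width: 0.577
```

>>> {"name": "step_arm", "arguments": {
  "targets": [-0.0007, 0, 0, 0, 0, 0, 255, -0.0007, 0, 0, 0, 0, 0, 255],
  "squeeze": 25
}}

```text
time: 21.5
tool_pos: [0.5601, -0.2388, 0.0851]
tcp_rot: [-0.093, 1.568, 0.093]
wrist_force: [-1.9, 1.1, 2.3]
width: 0.577
```

>>> {"name": "step_arm", "arguments": {
  "targets": [0, 0, 0, 0, 0, 0, 95, 0, 0, 0, 0, 0, 0, 80, 0, 0, 0, 0, 0, 0, 40, 0, 0, 0, 0, 0, 0, 0, 0, 0, 0, 0, 0, 0, 0, 0, 0, 0, 0, 0, 0, 0]
}}

```text
time: 22.25
tool_pos: [0.5599, -0.2388, 0.0852]
tcp_rot: [-0.093, 1.569, 0.093]
wrist_force: [0.8, 0.7, -0.2]
width: 1.0
```

```bash
python3 - <<'E'
from h import *
d=show("side","s14"); t,M,s=tool(); print(t,s["wrist_force"],s["width"])
f=d["frame"]; cv2.imwrite("pics/s14z.png",cv2.resize(f[130:260,170:340,::-1],None,fx=4.5,fy=4.5,interpolation=cv2.INTER_CUBIC))
E
```

```text
[ 0.5599173  -0.23877713  0.08521113] [-0.01335278 -0.0604833  -0.09592663] 1.0027447149087667
```

View pics/s14z.png

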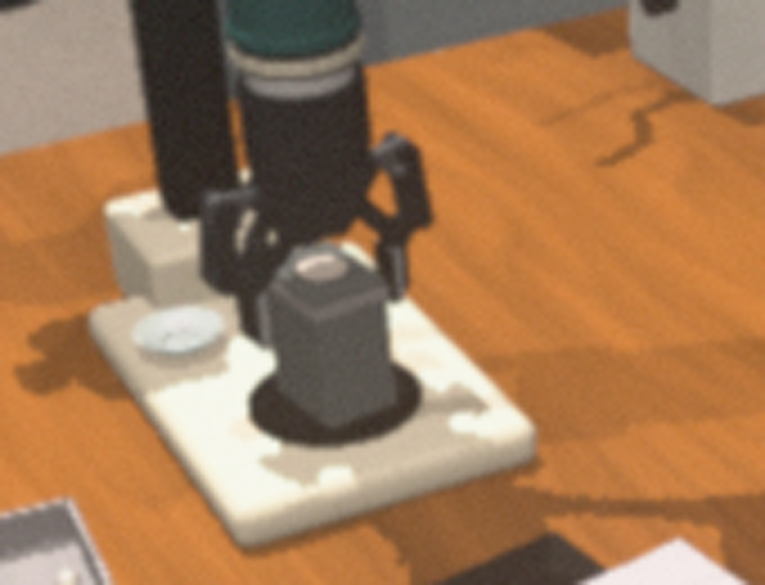

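Standing free between the open fingers. Raising straight up, then back away (+y) to look from the top camera.

>>> {"name": "step_arm", "arguments": {
  "targets": [-0.02, 0, 0, 0, 0, 0, 0, -0.05, 0, 0, 0, 0, 0, 0, -0.09, 0, 0, 0, 0, 0, 0, -0.13, 0, 0, 0, 0, 0, 0, -0.15, 0, 0, 0, 0, 0, 0, -0.15, 0.05, 0, 0, 0, 0, 0, -0.15, 0.1, 0, 0, 0, 0, 0, -0.15, 0.15, 0, 0, 0, 0, 0, -0.15, 0.2, 0, 0, 0, 0, 0, -0.15, 0.22, 0, 0, 0, 0, 0, -0.15, 0.22, 0, 0, 0, 0, 0, -0.15, 0.22, 0, 0, 0, 0, 0]
}}

```text
time: 23.8
tool_pos: [0.5342, -0.0213, 0.2352]
tcp_rot: [-0.093, 1.569, 0.092]
wrist_force: [-0.1, -0.2, 0.2]
width: 1.0
```

```bash
python3 - <<'E'
from h import *
d=show("top","t15"); s=show("side","s15")
print(tool()[0])
for n,dd in (("top",d),("side",s)):
    P,uv=cloud(dd)
    m=(P[:,2]>.117)&(P[:,2]<.13)&(abs(P[:,0]-.56)<.07)&(abs(P[:,1]+.239)<.07)
    q=onplane(dd,uv[m],.124)[:,:2].astype(np.float32)
    print(n,m.sum(),cv2.minAreaRect(q),np.percentile(P[m][:,2],[2,50,98]).round(4))
f=s["frame"]; cv2.imwrite("pics/s15z.png",cv2.resize(f[130:260,170:340,::-1],None,fx=4.5,fy=4.5,interpolation=cv2.INTER_CUBIC))
E
```

```text
[ 0.53417873 -0.02159765  0.23511495]
top 612 ((0.5592080354690552, -0.23558104038238525), (0.05159129574894905, 0.06832707673311234), 7.104146480560303) [0.1178 0.123  0.1279]
side 261 ((0.5633999705314636, -0.23002511262893677), (0.056125663220882416, 0.07975786179304123), 6.314146995544434) [0.1176 0.125  0.1278]
```

View pics/s15z.png

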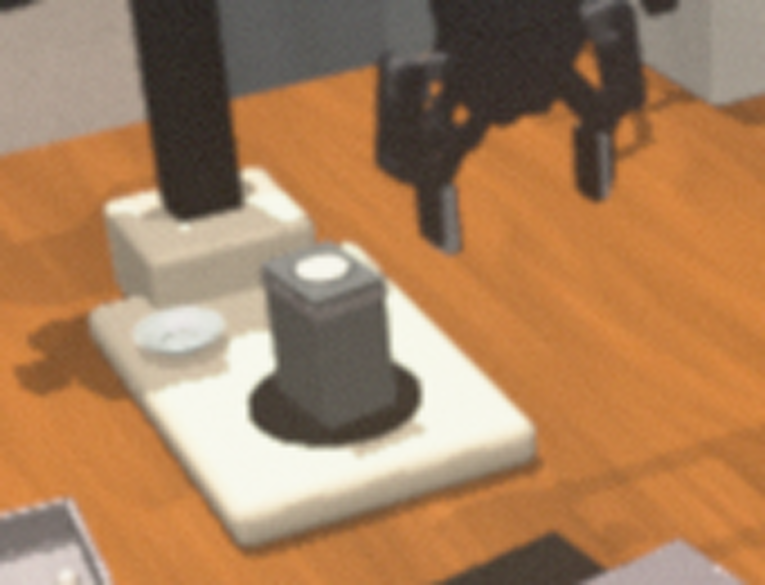

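View pics/t15.png

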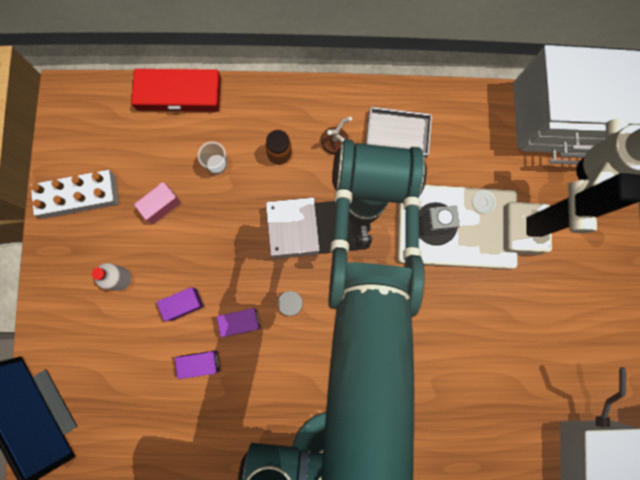

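View pics/s15.png

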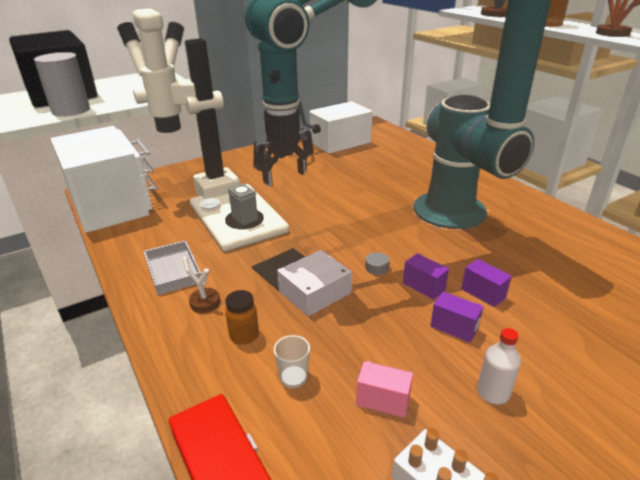

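```bash
python3 - <<'E'
from h import *
a=cv2.imread("pics/side0.png").astype(int);b=cv2.imread("pics/s15.png").astype(int)
for n,(u0,u1,v0,v1) in dict(dish=(195,222,193,212),puck=(360,395,248,278),jar=(222,262,288,345),coral=(180,225,250,315),beaker=(270,315,335,392),bottle=(475,522,325,405)).items():
    x=a[v0:v1,u0:u1].astype(np.uint8);y=b[v0:v1,u0:u1].astype(np.uint8)
    g=lambda i:cv2.cvtColor(i,cv2.COLOR_BGR2GRAY).astype(np.float64)
    print(n,cv2.phaseCorrelate(g(x),g(y)))
bot.finish_job(); print(tool()[2]["time"])
E
```

```text
dish ((0.4776099756534773, -0.13386450352853174), 1.0017066654999518)
puck ((-0.1253101657392257, -0.5108264521116883), 0.7744956277234971)
jar ((-0.06981254868100706, 0.08365086632605312), 0.9901705219998221)
coral ((0.5660797641568358, 0.09405699124658895), 0.9511442351717636)
beaker ((0.4827624312415537, -0.045679227176187), 0.968304725017842)
bottle ((0.062121718726455555, 0.0069948045445258344), 0.9974143671371594)
the job is handed in; nothing more can be done
the job is handed in; nothing more can be done
```

The block is standing window up on the microscope's black stage disc. I handed the job in at about 24 s with the gripper open and well clear. I laid it on the turning step with the window away from the edge, let go, and pushed it slowly with the closed fingers until it tipped. It landed standing window up on the pad, and I took it from above and set it on the disc.

- **Position:** the top camera puts the block upright within about 2–4 mm of the disc's centre, with its top at about 0.124 m as expected. The side camera's block outline disagreed by about 9 mm. That outline came out oversized, probably because it took in the block's side faces, so I relied on the top camera and the tool position (within about 1 mm of the centre).
- **Set-down force:** I pressed about 13 N as the block met the disc, then eased to about 2 N before opening. It stayed upright.
- **Bystanders:** comparing side-camera pictures from before and after, the dish, puck, jar, coral, beaker and wash bottle moved by less than one pixel. The puck match was the weakest, possibly because of the arm's changed shadow.

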